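# Finish the pyramid of motor sleeves and sort out the short one

### The arm

A 6-joint arm with a two-finger parallel gripper is mounted at the origin on the work surface. World frame = base frame: x ahead of the robot, y to its left, z up, the work surface at z = 0. Lengths are in mm, angles in rad, forces in N, time in s.
With the tool pointing down it reaches from about 400 to 825 mm from the base axis. Payload 7 kg.
Tool frame: the origin (TCP) lies at the very end of the fingers, on their centre line; the grasp point (between the pads) lies 19 mm behind it; z points along the fingers, y is the line along which they close (so a half turn about z gives the same grasp; the last joint's range is limited). The gripper opens to 85 mm and grips with 20 to 120 N. Pads are 22 mm wide; open, the fingers measure 114 mm over their backs; the gripper's body (76 mm by 85 mm) begins 54 mm behind the grasp point. The pads swing forward as they close: fully open they stand 13 mm farther back than shut.
Start: joints at [-0.951, 0.359, 0.012, 0, -1.224, -0.288], TCP at [219.851, -638.17, 201.102] pointing down, gripper open.
Joint ranges: [-3.07, 3.07], [-1.43, 2.12], [-1.02, 1.25], [-3.03, 1.67], [-3.05, -0], [-3.03, 3.03]. Speed limits (rad/s): [2.39, 2.39, 3.01, 3.14, 3.14, 3.14].

### API

Orientations are given as a unit quaternion [w, x, y, z].
In Python, from workcell import * gives the robot as it stands.
- The arm moves only by the tool play_rows, never from a script. Its argument "series" is a list that holds one entry, the list of rows, each a list of 7 numbers: the turn, a rotation vector about the world's x, y, z as a fraction of full scale, then the shift along the world's x, y, z as a fraction of full scale, then the closure, from -1 (fully open) to 1 (shut). In form: [[[rx, ry, rz, x, y, z, fingers], ...]]. A call has 1 to 10 rows; each row is the pose to reach, as a shift and turn from the pose commanded when the call began, turning the shorter way round; what a row does not reach only later rows make up. Full scale, the value 1, is 0.3 m for a shift and 2 pi rad for a turn. A row lasts 1/8 s, in which the tool goes at most 62.5 mm and 10.7 degrees, less where a joint would pass 70% of its speed; a pose out of reach is approached as far as the arm can. A call with a number of a shift or a turn outside -1 to 1 is refused whole. A call with a gripper value outside its range is refused whole. The fingers move at their own pace and stop on an object; "grip_force" is the grip in N (left out, the last holds). Time passes only in rows, so rows that repeat a pose let the fingers close. It gives the time, the measured TCP pose, the force, the opening and the grip force at its end, in the units of the state.
- get_obs(): the state, without advancing time (a new reading comes with each control period).
- get_image(name): name is "scene" or "top" or "wrist"; returns the picture (400x640x3 uint8, red, green, blue); there is no depth.
- camera_model(name): a dict with "camera_matrix" (3x3 intrinsics, pixels), "R" (3x3) and "t" (3): a world point X has camera coordinates R X + t. Camera axes: x right, y down, z forward; pixel columns grow to the right and rows downward; lengths in mm; the calibration is good to about 2 mm. A picture is of the moment at which its call begins: read the wrist's pose just before it. camera_model takes no time and is no camera call; for the wrist camera it gives the pose at the moment of the call.
- finish_job(): hands the job in; it is judged then, once.
The state is a dict: "time": time; "q": joint angles; "qvel": joint speeds; "effort": joint torques, N m; "eef_pos": TCP position; "tcp_rot": TCP orientation; "ft_force": force on the tool from outside, world axes, zero at the start; "wrist_torque": the same for the moment, N m; "gripper_width": finger opening in mm; "gripper_force": force on a finger pad.
Only numpy, scipy, OpenCV 4.12 (cv2) and the standard library are available. Lean on these libraries where they do the work, as an engineer would, in place of code of your own. Each camera call takes 0.05 s, during which the arm holds its last target. There are 200 camera calls.

### The job

Finish the pyramid of motor sleeves on the rack: gently saddle (do not drop) one of the two long sleeves from the chocks in the free gap of the second layer and the other on top, each lying in line with the row below with its ends about flush. The short sleeve on the chocks does not belong in the stack: put it in the tray with the other short one. Leave the bottom row in its grooves, and leave the other tools and parts on the bench alone.

Things in the scene. Friction and masses are not known exactly. Their poses are not given: they have to be found in the camera images.
- long_a: Grey metal motor sleeve, a plain cylinder 44 mm in diameter, 60 mm long, lying. Origin at its centre; x axis along the cylinder. One of two still to be stacked; it lies on one of three grey V chocks on the left of the bench (26 mm along the sleeve, 50 mm across, so both flat ends stick out 17 mm; sleeve axis 28 mm above the bench).
- long_b: Grey metal motor sleeve, a plain cylinder 44 mm in diameter, 60 mm long, lying. Origin at its centre; x axis along the cylinder. The other long sleeve to be stacked, starting on another of the three chocks.
- short: A shorter sleeve, 44 mm in diameter but only 36 mm long (0.13 kg), starting on the remaining chock (axis 28 mm above the bench, ends stick out 5 mm). Origin at its centre; x axis along the cylinder.
- second: Grey metal motor sleeve, a plain cylinder 44 mm in diameter, 60 mm long, lying. Origin at its centre; x axis along the cylinder. The one that already lies in the second layer of the pyramid, in one of the two gaps (left or right varies).
- rack: Fixed grey rack, 44 (x) x 170 (y) mm, three V grooves 50 mm apart along y, end cheeks 46 mm tall at y = +-82 mm. Origin under its centre on the bench; x: along the sleeves in it, y: along the row, to the left. Sleeves stick out 8 mm at both ends. Axis heights above the bench: bottom layer 28, second 64, top 100 mm.
- gap_left (a point): Point on the rack where the centre of a sleeve lies when it is saddled in the left gap of the bottom row (25 mm left of the rack's centre, 64 mm up). Axes as the rack's.
- gap_right (a point): The same for the right gap (25 mm to the right, 64 mm up).
- apex (a point): Where the centre of the topmost sleeve lies when saddled between the two of the second layer (rack's centre, 100 mm up).
- base_left: Grey metal motor sleeve, a plain cylinder 44 mm in diameter, 60 mm long, lying. Origin at its centre; x axis along the cylinder. Left sleeve of the bottom row, loose in its V groove.
- base_mid: Grey metal motor sleeve, a plain cylinder 44 mm in diameter, 60 mm long, lying. Origin at its centre; x axis along the cylinder. Middle sleeve of the bottom row.
- base_right: Grey metal motor sleeve, a plain cylinder 44 mm in diameter, 60 mm long, lying. Origin at its centre; x axis along the cylinder. Right sleeve of the bottom row.
- tray: Fixed open grey tray 170 (x) x 150 (y) x 40 mm high, walls and floor 4 mm, on the right of the bench. One short sleeve stands upright (fixed) in the corner at x = +56, y = +46 mm. Origin under its centre.
- tray_free (a point): Point on the tray's inner floor, 4 mm above the bench, in the middle of its free area. Axes as the tray's.
- housing_a: Bystander: square open aluminium motor housing 62 x 62 x 45 mm; origin under its centre.
- housing_b: Bystander: a second such housing; origin under its centre.
- rotor: Bystander: dark steel rotor standing upright, 34 mm wide, 85 mm tall with a 10 mm shaft; origin under its centre.
- mallet: Bystander: hammer with a wooden handle lying on the bench, handle towards the far edge, head near the rack.
- screwdriver: Bystander: screwdriver with a red handle lying on the bench beyond the chocks.
There are look-alikes about, which are no part of the job. What is shaped like the long_b but orange or red is not meant.

How it is judged (in metres and radians):
At the end, for the whole second after the job is handed in: Long sleeves (long_a, long_b, second, any order) fill both gaps and the top: centres within 12 mm of gap_left, gap_right, apex, axes within 0.2 rad of the rack's x. Bottom row within 12 mm (x), 8 (y), 6 (z) of its grooves. Short one in the tray, centre below 35 mm. All at rest ((((distance between long_a and gap_left below 0.012 m and angle between the x axis of long_a and the x axis of rack, either way round below 0.2 rad) and (distance between long_b and gap_right below 0.012 m and angle between the x axis of long_b and the x axis of rack, either way round below 0.2 rad) and (distance between second and apex below 0.012 m and angle between the x axis of second and the x axis of rack, either way round below 0.2 rad)) or ((distance between long_a and gap_left below 0.012 m and angle between the x axis of long_a and the x axis of rack, either way round below 0.2 rad) and (distance between second and gap_right below 0.012 m and angle between the x axis of second and the x axis of rack, either way round below 0.2 rad) and (distance between long_b and apex below 0.012 m and angle between the x axis of long_b and the x axis of rack, either way round below 0.2 rad)) or ((distance between long_b and gap_left below 0.012 m and angle between the x axis of long_b and the x axis of rack, either way round below 0.2 rad) and (distance between long_a and gap_right below 0.012 m and angle between the x axis of long_a and the x axis of rack, either way round below 0.2 rad) and (distance between second and apex below 0.012 m and angle between the x axis of second and the x axis of rack, either way round below 0.2 rad)) or ((distance between long_b and gap_left below 0.012 m and angle between the x axis of long_b and the x axis of rack, either way round below 0.2 rad) and (distance between second and gap_right below 0.012 m and angle between the x axis of second and the x axis of rack, either way round below 0.2 rad) and (distance between long_a and apex below 0.012 m and angle between the x axis of long_a and the x axis of rack, either way round below 0.2 rad)) or ((distance between second and gap_left below 0.012 m and angle between the x axis of second and the x axis of rack, either way round below 0.2 rad) and (distance between long_a and gap_right below 0.012 m and angle between the x axis of long_a and the x axis of rack, either way round below 0.2 rad) and (distance between long_b and apex below 0.012 m and angle between the x axis of long_b and the x axis of rack, either way round below 0.2 rad)) or ((distance between second and gap_left below 0.012 m and angle between the x axis of second and the x axis of rack, either way round below 0.2 rad) and (distance between long_b and gap_right below 0.012 m and angle between the x axis of long_b and the x axis of rack, either way round below 0.2 rad) and (distance between long_a and apex below 0.012 m and angle between the x axis of long_a and the x axis of rack, either way round below 0.2 rad))) and z of base_left in the frame of rack between 0.022 and 0.034 m and z of base_mid in the frame of rack between 0.022 and 0.034 m and z of base_right in the frame of rack between 0.022 and 0.034 m and x of base_left in the frame of rack between -0.012 and 0.012 m and y of base_left in the frame of rack between 0.042 and 0.058 m and x of base_mid in the frame of rack between -0.012 and 0.012 m and y of base_mid in the frame of rack between -0.008 and 0.008 m and x of base_right in the frame of rack between -0.012 and 0.012 m and y of base_right in the frame of rack between -0.058 and -0.042 m and x of short in the frame of tray between -0.08 and 0.08 m and y of short in the frame of tray between -0.07 and 0.07 m and z of short in the frame of tray below 0.035 m and linear speed of each of long_a, long_b, second, base_left, base_mid, base_right, short below 0.02 m/s); the robot touches nothing.
It fails at once if a long sleeve is dropped: it moves faster than 0.6 m/s with no finger on it (a fall of about 20 mm) ((linear speed of long_a above 0.6 m/s and contact force between the fingers and long_a below 0.05 N) or (linear speed of long_b above 0.6 m/s and contact force between the fingers and long_b below 0.05 N)).
It fails at once if a long sleeve is pressed or banged hard on the stack (over 80 N between sleeves) (contact force between any of long_a, long_b and base_left above 80 N or contact force between any of long_a, long_b and base_mid above 80 N or contact force between any of long_a, long_b and base_right above 80 N or contact force between any of long_a, long_b and second above 80 N or contact force between long_a and long_b above 80 N).
It fails at once if a bystander (housings, rotor, hammer, screwdriver) is moved by more than 40 mm (distance of any of housing_a, housing_b, rotor, mallet, screwdriver from where it was at the start of the episode above 0.04 m).
It also fails if it takes over 72 s, if anything falls off the work surface, if the arm or the gripper's body presses on something with over 40 N, if the wrist force passes 120 N, or if a joint passes its speed limit or range.

## Working session

There is one attempt and no reset: what is moved stays moved. The work goes in short steps, Python scripts to look and compute and a tool call to move; the robot and the scene stay as the last step left them, time stands still between calls to the robot, and variables do not carry over. Pictures are saved under pics/ and viewed, at most 10 in all, crops included, and the job is handed in when it is done.

Besides the shell and the picture viewer there is one more tool, called after ">>>" as a command line: name --argument value ..., lists and objects as JSON in quotes. play_rows: Moves the arm, as the interface text tells. Shift numbers are shares of 0.3 m and turn numbers shares of 2 pi rad, none past 1 either way. Its arguments: {"type":"object","properties":{"series":{"type":"array"},"grip_force":{"type":"number"}},"required":["series"]}

```bash
ls; mkdir -p pics; python3 - <<'E'
from workcell import *
import cv2,numpy as np
o=get_obs();print(o)
for n in("top","scene"):
    im=get_image(n);cv2.imwrite(f"pics/{n}0.png",im[:,:,::-1]);m=camera_model(n)
    print(n,np.round(m["camera_matrix"],1).tolist(),np.round(m["R"],3).tolist(),np.round(m["t"],1).tolist())
E
```

```text
pics
{'time': 0.0, 'q': array([-9.50889861e-01,  3.59403298e-01,  1.10672819e-02, -3.69891687e-04,
       -1.22409045e+00, -2.88091810e-01]), 'qvel': array([-0.00111592,  0.00155303,  0.00116693,  0.00161902, -0.00040126,
        0.00150971]), 'effort': array([-3.74806023e-04, -5.83324277e+01,  2.93416321e+01,  6.93655014e+00,
       -6.02508531e-03,  4.72772865e-05]), 'eef_pos': array([ 219.6891682 , -637.6901217 ,  200.15321285]), 'tcp_rot': array([-2.01185483e-04, -1.65085089e-01,  9.86278976e-01,  8.08766790e-04]), 'ft_force': array([ 0.51679974,  0.49705811, -0.22964044]), 'wrist_torque': array([ 0.00333816, -0.00176113,  0.02800277]), 'gripper_force': 0.0, 'gripper_width': 85.80331870695849}
top [[514.7, 0.0, 320.2], [0.0, 514.7, 202.0], [0.0, 0.0, 1.0]] [[0.018, -1.0, -0.002], [-0.975, -0.017, -0.223], [0.223, 0.006, -0.975]] [78.7, 563.8, 1402.1]
scene [[445.3, 0.0, 322.9], [0.0, 445.3, 199.9], [0.0, 0.0, 1.0]] [[0.685, 0.729, -0.019], [0.555, -0.538, -0.635], [-0.473, 0.424, -0.772]] [-428.1, -181.6, 1522.7]
```

View pics/top0.png

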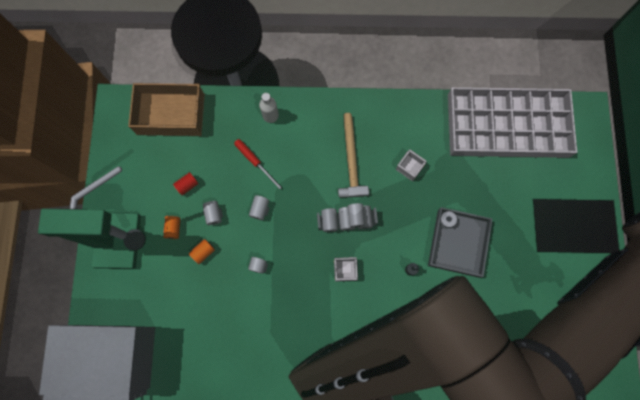

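View pics/scene0.png

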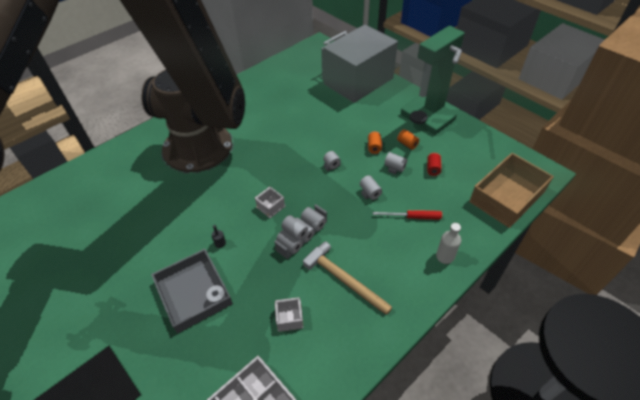

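The top view shows three grey sleeves at (211,212), (259,207) and a smaller one at (258,265). There are orange and red look-alikes at (172,227), (202,251) and (186,183). The rack is at about (348,218) and the tray at about (461,242). The grey ones fit the description, and I'll confirm that in an enlarged crop.

```bash
cat > h.py <<'E'
import numpy as np,cv2
from workcell import *
def px2w(m,u,v,z):
    K,R,t=[np.array(m[k],float) for k in("camera_matrix","R","t")]
    d=R.T@np.linalg.solve(K,[u,v,1]);c=-R.T@t
    return c+d*(z-c[2])/d[2]
def w2px(m,X):
    p=np.array(m["camera_matrix"])@(np.array(m["R"])@np.array(X,float)+np.array(m["t"]));return p[:2]/p[2]
E
python3 - <<'E'
from h import *
im=cv2.imread("pics/top0.png")
c=im[160:290,150:500];cv2.imwrite("pics/crop0.png",cv2.resize(c[:,:250],None,fx=3.2,fy=3.2,interpolation=cv2.INTER_CUBIC))
m=camera_model("top")
for n,u,v,z in[("L1",211,212,28),("L2",259,207,28),("S",258,265,28),("rackmid",348,217,40),("tray",461,242,20),("ha",411,165,20),("hb",346,269,20),("rotor",413,269,30),("mal",353,191,20)]:
    print(n,px2w(m,u,v,z).round())
E
```

```text
L1 [535. 406.  28.]
L2 [552. 267.  28.]
S [384. 262.  28.]
rackmid [525.   8.  40.]
tray [ 461. -319.   20.]
ha [ 690. -180.   20.]
hb [378.  12.  20.]
rotor [ 380. -177.   30.]
mal [607.  -7.  20.]
```

View pics/crop0.png

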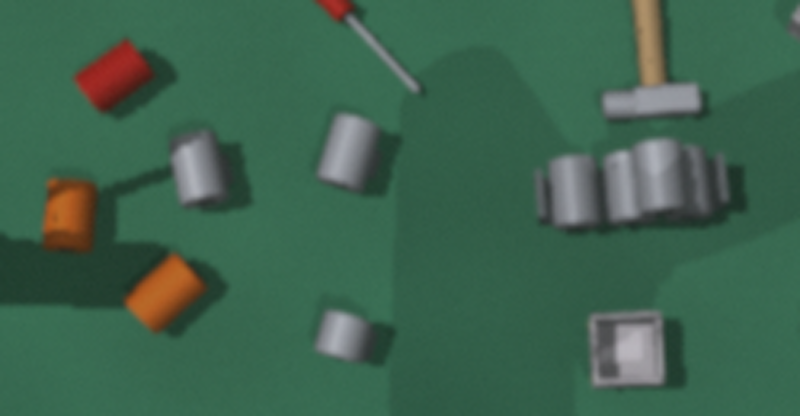

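Only the grey ones fit: longs at (211,212) and (259,207), short at (258,265), which is clearly shorter. "Second" sits right of the rack's middle, so the left gap is free. I'll grip the sleeves by their flat ends, because there's no room between neighbours. Next I'll go across for wrist views.

>>> play_rows --series '[[[0, 0, 0.197, 0.9, 1, 0.4, -1], [0, 0, 0.197, 0.9, 1, 0.4, -1], [0, 0, 0.197, 0.9, 1, 0.4, -1], [0, 0, 0.197, 0.9, 1, 0.4, -1], [0, 0, 0.197, 0.9, 1, 0.4, -1], [0, 0, 0.197, 0.9, 1, 0.4, -1], [0, 0, 0.197, 0.9, 1, 0.4, -1], [0, 0, 0.197, 0.9, 1, 0.4, -1]]]'

```text
time: 1.1
eef_pos: [492.0, -336.0, 321.6]
tcp_rot: [-0.0, 0.708, -0.706, 0.0]
ft_force: [-0.4, 0.5, -0.4]
gripper_width: 85.2
gripper_force: 0.0
```

```bash
cat > look.py <<'E'
import sys
from h import *
import pickle
n=sys.argv[1];o=get_obs();m=camera_model("wrist");im=get_image("wrist")
cv2.imwrite(f"pics/{n}.png",im[:,:,::-1]);pickle.dump(m,open(f"pics/{n}.pkl","wb"))
print(o["time"],o["eef_pos"].round(1),o["tcp_rot"].round(3),o["gripper_width"],"cam",(-np.array(m["R"]).T@m["t"]).round(),px2w(m,320,200,20).round())
E
python3 look.py w1
```

```text
1.1 [ 492.  -336.   321.6] [-0.     0.708 -0.706  0.   ] 85.2408242459861 cam [ 492. -417.  494.] [ 486. -259.   20.]
```

>>> play_rows --series '[[[0, 0, 0, 0, 1, 0, -1], [0, 0, 0, 0, 1, 0, -1], [0, 0, 0, 0, 1, 0, -1], [0, 0, 0, 0, 1, 0, -1], [0, 0, 0, 0, 1, 0, -1], [0, 0, 0, 0, 1, 0, -1]]]'

```text
time: 1.9
eef_pos: [489.3, -36.4, 320.7]
tcp_rot: [0.0, 0.707, -0.707, -0.0]
ft_force: [-1.0, -0.8, -0.1]
gripper_width: 85.3
gripper_force: 0.0
```

```bash
python3 look.py w2
```

```text
1.9 [489.3 -36.4 320.7] [ 0.     0.707 -0.707 -0.   ] 85.28079122323092 cam [ 489. -117.  493.] [483.  41.  20.]
```

>>> play_rows --series '[[[0, 0, 0, -0.1, 1, 0, -1], [0, 0, 0, -0.1, 1, 0, -1], [0, 0, 0, -0.1, 1, 0, -1], [0, 0, 0, -0.1, 1, 0, -1], [0, 0, 0, -0.1, 1, 0, -1], [0, 0, 0, -0.1, 1, 0, -1]]]'

```text
time: 2.7
eef_pos: [460.1, 263.0, 319.7]
tcp_rot: [-0.001, -0.707, 0.707, -0.0]
ft_force: [-0.3, -1.1, -0.1]
gripper_width: 85.2
gripper_force: 0.0
```

```bash
python3 look.py w3; python3 -c "
import cv2,numpy as np
a=[cv2.imread(f'pics/w{i}.png') for i in (1,2,3)]
z=np.zeros_like(a[0]);b=np.vstack([np.hstack([a[0],a[1]]),np.hstack([a[2],z])])
cv2.imwrite('pics/mont.png',cv2.resize(b,(800,500),interpolation=cv2.INTER_AREA))"
```

```text
2.7 [460.1 263.  319.7] [-0.001 -0.707  0.707 -0.   ] 85.20284222636323 cam [460. 182. 492.] [454. 339.  20.]
```

View pics/mont.png

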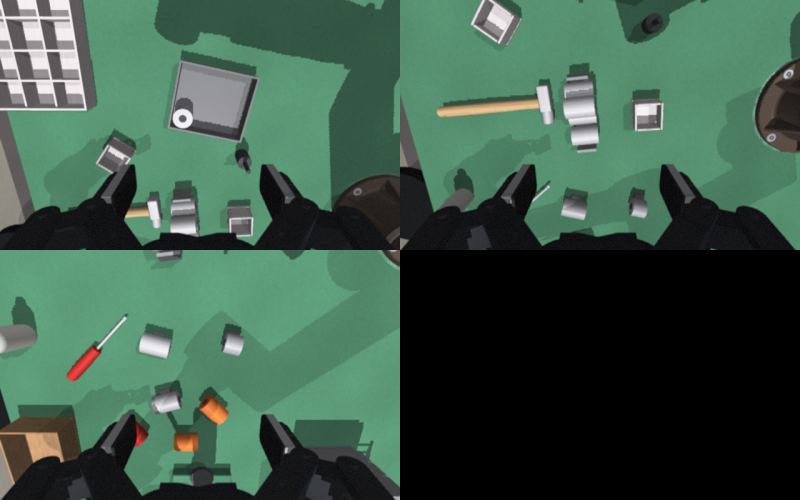

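The wrist views, in half-scale montage pixels: tray at about (213,100), rack at about (580,110) with the second-layer sleeve at its upper part, long sleeves at (155,345) and (166,402), and the short at (233,343). Next I fit projected models to the silhouettes.

```bash
cat > fit.py <<'E'
from h import *
import pickle
from scipy.optimize import minimize
S=4
a=np.linspace(0,2*np.pi,40)
def cyl(L,z,y=0): return np.array([[s*L/2,y+22*np.cos(t),z+22*np.sin(t)] for s in(-1,1) for t in a])
def box(x0,x1,y0,y1,z0,z1): return np.array([[x,y,z] for x in(x0,x1) for y in(y0,y1) for z in(z0,z1)])
def place(P,p):
    c,s=np.cos(p[2]),np.sin(p[2]);return np.c_[p[0]+c*P[:,0]-s*P[:,1],p[1]+s*P[:,0]+c*P[:,1],P[:,2]]
def proj(m,P):
    return np.array([w2px(m,x) for x in P])
def render(m,parts,p,o,shape):
    M=np.zeros(shape,np.uint8)
    for P in parts:
        q=(proj(m,place(P,p))-o+.5)*S-.5
        h=cv2.convexHull(q.astype(np.float32))
        cv2.fillConvexPoly(M,np.round(h*16).astype(np.int32),1,shift=4)
    return M
def fit(name,parts,p0,pad=25,lo=70):
    m=pickle.load(open(f"pics/{name}.pkl","rb"));im=cv2.imread(f"pics/{name}.png")
    q=np.vstack([proj(m,place(P,p0)) for P in parts]);o=np.maximum(np.floor(q.min(0))-pad,0).astype(int);e=np.ceil(q.max(0)).astype(int)+pad
    c=cv2.resize(im[o[1]:e[1],o[0]:e[0]],None,fx=S,fy=S,interpolation=cv2.INTER_CUBIC)
    g=c.astype(int);mask=((g[:,:,1]-g[:,:,2])<np.maximum(12,0.13*g[:,:,1])).astype(np.uint8)
    n,lab,st,ce=cv2.connectedComponentsWithStats(mask)
    k=lab*render(m,parts,p0,o,mask.shape);k=np.bincount(k[k>0]).argmax();mask=(lab==k).astype(np.uint8)
    def cost(p):
        M=render(m,parts,p,o,mask.shape);return 1-(M&mask).sum()/(M|mask).sum()
    best=None
    for dy in(-.25,0,.25):
        x0=np.array(p0)+[0,0,dy]
        r=minimize(cost,x0,method="Nelder-Mead",options=dict(initial_simplex=[x0,x0+[8,0,0],x0+[0,8,0],x0+[0,0,.15]],xatol=.05,fatol=1e-5))
        if best is None or r.fun<best.fun:best=r
    M=render(m,parts,best.x,o,mask.shape)
    for P in parts:
        h=cv2.convexHull(((proj(m,place(P,best.x))-o+.5)*S-.5).astype(np.float32));cv2.polylines(c,[h.astype(int)],True,(0,0,255),1)
    cv2.drawContours(c,cv2.findContours(mask,0,2)[0],-1,(255,255,0),1)
    print(name,best.x.round(3),"IoU",round(1-best.fun,3));return best.x,c
def sleeve(L,z=28,chock=True): return [cyl(L,z)]+([box(-13,13,-25,25,0,17)] if chock else [])
E
cat > r.py <<'E'
from fit import *
cs=[]
for L,p in[(60,(535,406,0)),(60,(552,267,0)),(36,(384,262,0))]:
    cs.append(fit("w3",sleeve(L),p,14)[1])
rk=[cyl(60,28,y) for y in(-50,0,50)]+[cyl(60,64,-25),box(-22,22,-85,85,0,15),box(-22,22,-85,-79,0,46),box(-22,22,79,85,0,46)]
cs.append(fit("w2",rk,(525,8,0),14)[1])
tr=[box(-85,85,-75,75,0,40)]
cs.append(fit("w1",tr,(461,-319,0),14)[1])
W=[cv2.resize(c,(266,int(c.shape[0]*266/c.shape[1]))) for c in cs]
H=max(w.shape[0] for w in W);W=[cv2.copyMakeBorder(w,0,H-w.shape[0],0,0,0) for w in W]+[np.zeros((H,266,3),np.uint8)]
o=np.vstack([np.hstack(W[:3]),np.hstack(W[3:])]);print(o.shape)
cv2.imwrite("pics/fit.png",o if o.shape[0]<600 else cv2.resize(o,(int(o.shape[1]*600/o.shape[0]),600)))
E
python3 r.py
```

```text
w3 [5.32893e+02 4.04337e+02 2.55000e-01] IoU 0.957
w3 [ 5.50886e+02  2.68489e+02 -2.55000e-01] IoU 0.971
w3 [ 3.84080e+02  2.65505e+02 -2.11000e-01] IoU 0.957
w2 [5.22823e+02 1.25750e+01 1.06000e-01] IoU 0.981
w1 [ 4.61275e+02 -3.13630e+02 -2.06000e-01] IoU 0.989
(1024, 798, 3)
```

View pics/fit.png

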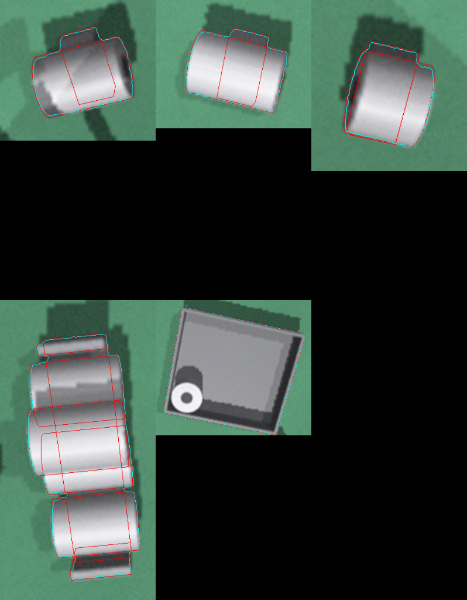

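The fits are good: overlaps are 0.96–0.99 and outlines agree with the given sizes. Positions match the top view. I'll pick the sleeve at (551,268) first.

>>> play_rows --series '[[[0, 0, -0.0406, 0.3035, 0.022, -0.7, -1], [0, 0, -0.0406, 0.3035, 0.022, -0.7, -1], [0, 0, -0.0406, 0.3035, 0.022, -0.7, -1], [0, 0, -0.0406, 0.3035, 0.022, -0.7, -1], [0, 0, -0.0406, 0.3035, 0.022, -0.7, -1], [0, 0, -0.0406, 0.3035, 0.022, -0.7, -1], [0, 0, -0.0406, 0.3035, 0.022, -0.7, -1]]]'

```text
time: 3.62
eef_pos: [551.7, 268.6, 113.5]
tcp_rot: [0.002, -0.611, 0.792, 0.0]
ft_force: [-0.8, 0.1, 0.6]
gripper_width: 85.1
gripper_force: 0.0
```

```bash
python3 look.py w4
```

```text
3.625 [551.7 268.6 113.5] [ 0.002 -0.611  0.792  0.   ] 85.097225669773 cam [531. 190. 286.] [551. 277.  20.]
```

View pics/w4.png

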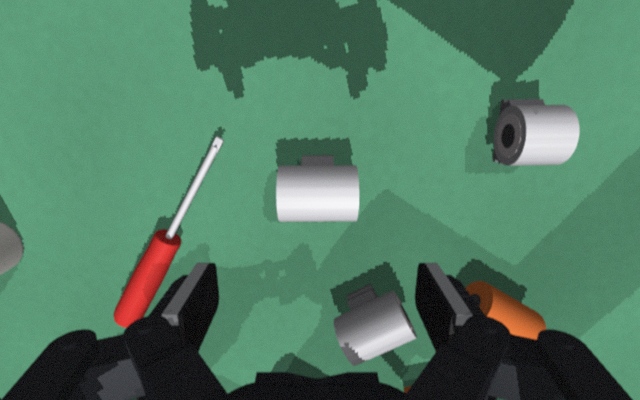

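The target sleeve sits centred and parallel to the finger line, at pixel (317,190). The screwdriver blade is clear at u≈190, so I descend and grip.

>>> play_rows --series '[[[0, 0, 0, 0, 0, -0.2, -1], [0, 0, 0, 0, 0, -0.29, -1], [0, 0, 0, 0, 0, -0.337, -1], [0, 0, 0, 0, 0, -0.337, -1], [0, 0, 0, 0, 0, -0.337, -1], [0, 0, 0, 0, 0, -0.337, 1], [0, 0, 0, 0, 0, -0.337, 1], [0, 0, 0, 0, 0, -0.337, 1], [0, 0, 0, 0, 0, -0.337, 1], [0, 0, 0, 0, 0, -0.337, 1]]]' --grip_force 50

```text
time: 4.92
eef_pos: [551.5, 268.9, 11.7]
tcp_rot: [0.001, -0.611, 0.792, -0.0]
ft_force: [-2.7, -0.4, 8.6]
gripper_width: 57.4
gripper_force: 51.3
```

>>> play_rows --series '[[[0, 0, 0, 0, 0, 0.1, 1], [0, 0, 0, 0, 0, 0.2, 1], [0, 0, 0, 0, 0, 0.433, 1], [0, 0, 0, 0, 0, 0.433, 1], [0, 0, 0, 0, 0, 0.433, 1]]]'

```text
time: 5.55
eef_pos: [550.9, 268.6, 140.6]
tcp_rot: [0.001, -0.611, 0.792, 0.0]
ft_force: [-1.3, -0.7, -2.8]
gripper_width: 57.1
gripper_force: 54.0
```

```bash
python3 look.py w5; python3 -c "
from h import *
o=get_obs();print(o['ft_force'],o['gripper_width'])
im=get_image('scene');cv2.imwrite('pics/s5.png',im[:,:,::-1])
a=cv2.imread('pics/w5.png');b=cv2.resize(im[80:260,240:480,::-1],(533,400),interpolation=cv2.INTER_CUBIC)
o=np.hstack([a,b]);cv2.imwrite('pics/m5.png',cv2.resize(o,(800,273)))"
```

```text
5.55 [550.9 268.6 140.6] [ 0.001 -0.611  0.792  0.   ] 57.0718264077611 cam [530. 190. 313.] [552. 286.  20.]
[-0.30207817 -0.04219001 -2.66365111] 57.361241432290804
```

View pics/m5.png

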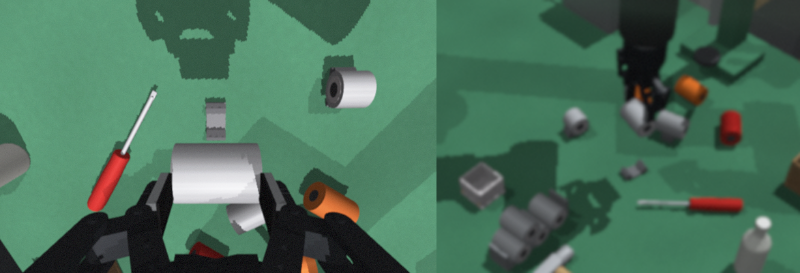

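The sleeve is held level and centred between the pads at montage (217,173), and the chock is empty. A quick numeric check of its place in the hand:

```bash
python3 - <<'E'
from fit import *
m=pickle.load(open("pics/w5.pkl","rb"));im=cv2.imread("pics/w5.png").astype(int)
for z in(156,158.6,161):
    q=proj(m,place(cyl(60,z),(550.9,268.6,-.255)));print(z,q.min(0).round(1),q.max(0).round(1))
for u in(300,320,340):
    c=im[150:360,u];g=(c[:,1]-c[:,2])<np.maximum(12,.13*c[:,1]);i=np.where(g)[0]+150;print(u,i.min(),i.max(), len(i))
for v in(225,235,245):
    c=im[v,200:430];g=((c[:,1]-c[:,2])<np.maximum(12,.13*c[:,1]))&(c.max(1)>90);i=np.where(g)[0]+200;print(v,i.min(),i.max())
E
```

```text
156 [248.6 210. ] [383.8 298.5]
158.6 [247.5 211.7] [384.9 301.7]
161 [246.5 213.4] [386.  304.7]
300 210 359 90
320 150 297 143
340 211 330 120
225 252 381
235 251 382
245 250 383
```

>>> play_rows --series '[[[0, 0, 0.0575, -0.1023, -0.77, 0, 1], [0, 0, 0.0575, -0.1023, -0.77, 0, 1], [0, 0, 0.0575, -0.1023, -0.77, 0, 1], [0, 0, 0.0575, -0.1023, -0.77, 0, 1], [0, 0, 0.0575, -0.1023, -0.77, 0, 1], [0, 0, 0.0575, -0.1023, -0.77, 0, 1]]]'

```text
time: 6.4
eef_pos: [519.9, 37.2, 139.0]
tcp_rot: [0.001, 0.743, -0.669, -0.0]
ft_force: [0.1, 0.5, -1.9]
gripper_width: 57.2
gripper_force: 54.0
```

```bash
python3 look.py w6
```

```text
6.4 [519.9  37.2 139. ] [ 0.001  0.743 -0.669 -0.   ] 57.1537667538806 cam [528. -43. 311.] [514.  53.  20.]
```

View pics/w6.png

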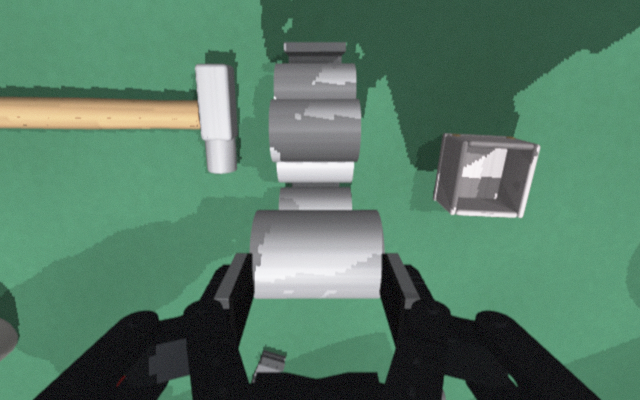

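The held sleeve is parallel to the row and centred (u≈317, against about 315 for the row). The left gap is right below it and the mallet is clear. I descend slowly.

>>> play_rows --series '[[[0, 0, 0, 0, 0, -0.1, 1], [0, 0, 0, 0, 0, -0.2, 1], [0, 0, 0, 0, 0, -0.26, 1], [0, 0, 0, 0, 0, -0.28, 1], [0, 0, 0, 0, 0, -0.29, 1], [0, 0, 0, 0, 0, -0.29, 1], [0, 0, 0, 0, 0, -0.29, 1]]]'

```text
time: 7.32
eef_pos: [520.7, 37.7, 53.6]
tcp_rot: [-0.001, 0.743, -0.669, 0.0]
ft_force: [0.3, -0.1, -1.6]
gripper_width: 56.8
gripper_force: 54.0
```

>>> play_rows --series '[[[0, 0, 0, 0, 0, -0.004, 1], [0, 0, 0, 0, 0, -0.008, 1], [0, 0, 0, 0, 0, -0.008, 1]]]'

```text
time: 7.7
eef_pos: [520.1, 37.4, 50.5]
tcp_rot: [0.0, 0.743, -0.669, -0.0]
ft_force: [0.3, -0.0, -1.1]
gripper_width: 57.0
gripper_force: 54.0
```

Still hanging freely (commanded z is about 50.6). I lower it in 1 mm steps.

>>> play_rows --series '[[[0, 0, 0, 0, 0, -0.003, 1], [0, 0, 0, 0, 0, -0.006, 1], [0, 0, 0, 0, 0, -0.006, 1]]]'

```text
time: 8.07
eef_pos: [520.2, 37.4, 48.6]
tcp_rot: [0.0, 0.743, -0.669, -0.0]
ft_force: [-0.7, 0.3, -1.1]
gripper_width: 57.3
gripper_force: 54.0
```

>>> play_rows --series '[[[0, 0, 0, 0, 0, -0.003, 1], [0, 0, 0, 0, 0, -0.003, 1], [0, 0, 0, 0, 0, -0.003, 1]]]'

```text
time: 8.45
eef_pos: [520.4, 37.3, 48.1]
tcp_rot: [-0.0, 0.743, -0.669, 0.0]
ft_force: [-0.2, -2.0, 4.3]
gripper_width: 57.1
gripper_force: 54.8
```

Contact came at the expected height. I release and rise.

>>> play_rows --series '[[[0, 0, 0, 0, 0, -0.002, 1], [0, 0, 0, 0, 0, -0.002, 0], [0, 0, 0, 0, 0, -0.002, -0.5], [0, 0, 0, 0, 0, -0.002, -1], [0, 0, 0, 0, 0, -0.002, -1], [0, 0, 0, 0, 0, -0.002, -1], [0, 0, 0, 0, 0, 0.06, -1], [0, 0, 0, 0, 0, 0.2, -1], [0, 0, 0, 0, 0, 0.5, -1], [0, 0, 0, 0, 0, 0.7, -1]]]'

```text
time: 9.7
eef_pos: [519.8, 37.3, 234.6]
tcp_rot: [0.0, 0.743, -0.669, -0.0]
ft_force: [1.4, 0.6, -0.4]
gripper_width: 85.5
gripper_force: 0.0
```

```bash
python3 look.py w7; python3 - <<'E'
from h import *
a=cv2.imread('pics/w7.png');im=get_image('top')[:,:,::-1]
o=np.hstack([cv2.resize(a,(480,300)),cv2.resize(im[180:255,300:380],(320,300),interpolation=cv2.INTER_CUBIC)])
cv2.imwrite('pics/m7.png',o)
E
```

```text
9.7 [519.8  37.3 234.6] [ 0.     0.743 -0.669 -0.   ] 85.45753759354214 cam [528. -43. 407.] [510.  85.  20.]
```

View pics/m7.png

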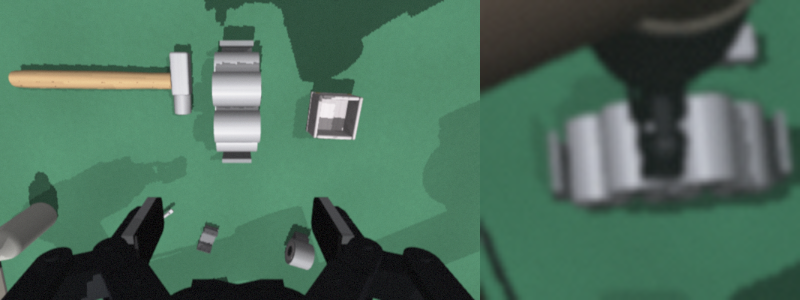

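Both second-layer sleeves now lie side by side at (238,90) and (238,127), with the row intact. I'll refit the rack for the apex.

```bash
python3 - <<'E'
from fit import *
rk=[cyl(60,28,y) for y in(-50,0,50)]+[cyl(60,64,-25),cyl(60,64,25),box(-22,22,-85,85,0,15),box(-22,22,-85,-79,0,46),box(-22,22,79,85,0,46)]
fit("w7",rk,(523,12.6,.106),14)
fit("w5",sleeve(60),(532.9,404.3,.255),14) if 0 else None
E
```

```text
w7 [5.2295e+02 1.1936e+01 1.0900e-01] IoU 0.985
```

>>> play_rows --series '[[[0, 0, 0.0237, 0.0423, 1, 0, -1], [0, 0, 0.0237, 0.0423, 1, 0, -1], [0, 0, 0.0237, 0.0423, 1, 0, -1], [0, 0, 0.0237, 0.0423, 1, 0, -1], [0, 0, 0.0237, 0.0423, 1, 0, -1]]]'

```text
time: 10.42
eef_pos: [532.5, 339.9, 232.4]
tcp_rot: [0.0, 0.791, -0.612, -0.0]
ft_force: [1.4, -0.1, 0.0]
gripper_width: 85.4
gripper_force: 0.0
```

```bash
python3 look.py w8; python3 - <<'E'
from fit import *
fit("w8",sleeve(60),(533,404,.25),6)
E
```

```text
10.425 [532.5 339.9 232.4] [ 0.     0.791 -0.612 -0.   ] 85.43240436589024 cam [553. 262. 405.] [516. 385.  20.]
w8 [5.32924e+02 4.04085e+02 2.69000e-01] IoU 0.976
```

>>> play_rows --series '[[[0, 0, 0, 0, 0.223, -0.4, -1], [0, 0, 0, 0, 0.223, -0.493, -1], [0, 0, 0, 0, 0.223, -0.493, -1], [0, 0, 0, 0, 0.223, -0.493, -1], [0, 0, 0, 0, 0.223, -0.493, -1]]]'

```text
time: 11.1
eef_pos: [533.6, 404.5, 86.1]
tcp_rot: [-0.001, 0.791, -0.612, 0.0]
ft_force: [-0.0, -1.2, 0.2]
gripper_width: 85.2
gripper_force: 0.0
```

```bash
python3 look.py w9; python3 - <<'E'
from fit import *
fit("w9",sleeve(60),(533,404,.25),6)
E
```

```text
11.1 [533.6 404.5  86.1] [-0.001  0.791 -0.612  0.   ] 85.18487897321963 cam [553. 326. 258.] [531. 403.  20.]
w9 [5.33335e+02 4.04162e+02 2.71000e-01] IoU 0.982
```

View pics/w9.png

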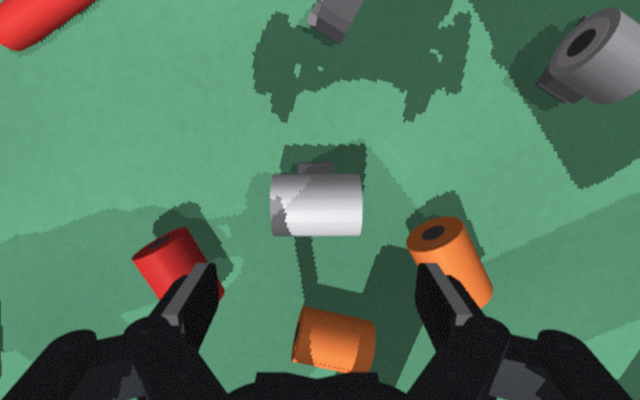

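The target grey sleeve is centred at (317,205). The orange look-alike at (450,260) is close to the right finger's path, so I go down partly closed. The wrist fit confirms (533.3, 404.2), yaw 0.27.

>>> play_rows --series '[[[0, 0, 0.0024, 0, 0, -0.05, -0.65], [0, 0, 0.0024, 0, 0, -0.05, -0.65], [0, 0, 0.0024, 0, 0, -0.17, -0.65], [0, 0, 0.0024, 0, 0, -0.249, -0.65], [0, 0, 0.0024, 0, 0, -0.249, -0.65], [0, 0, 0.0024, 0, 0, -0.249, 1], [0, 0, 0.0024, 0, 0, -0.249, 1], [0, 0, 0.0024, 0, 0, -0.249, 1], [0, 0, 0.0024, 0, 0, -0.249, 1], [0, 0, 0.0024, 0, 0, -0.249, 1]]]' --grip_force 50

```text
time: 12.4
eef_pos: [533.8, 404.8, 11.7]
tcp_rot: [-0.001, 0.796, -0.606, 0.0]
ft_force: [1.0, -3.0, 6.1]
gripper_width: 57.5
gripper_force: 54.3
```

>>> play_rows --series '[[[0, 0, 0, 0, 0, 0.1, 1], [0, 0, 0, 0, 0, 0.2, 1], [0, 0, 0, 0, 0, 0.4, 1], [0, 0, 0, 0, 0, 0.55, 1], [0, 0, 0, 0, 0, 0.55, 1], [0, 0, 0, 0, 0, 0.55, 1]]]'

```text
time: 13.15
eef_pos: [532.0, 404.0, 174.2]
tcp_rot: [0.001, 0.795, -0.606, -0.001]
ft_force: [-0.7, -0.4, -3.3]
gripper_width: 57.2
gripper_force: 54.3
```

```bash
python3 look.py w10;python3 - <<'E'
from fit import *
m=pickle.load(open("pics/w10.pkl","rb"));im=cv2.imread("pics/w10.png").astype(int);e=get_obs()["eef_pos"]
for d in(14,16,18):
    q=proj(m,place(cyl(60,e[2]+d),(e[0],e[1],.27)));print(d,q.min(0).round(1),q.max(0).round(1))
for u in(290,320,345):
    c=im[150:360,u];g=((c[:,1]-c[:,2])<np.maximum(12,.13*c[:,1]))&(c.max(1)>80);i=np.where(g)[0]+150;print(u,i.min(),i.max(), len(i))
E
```

```text
13.15 [532.  404.  174.2] [ 0.001  0.795 -0.606 -0.001] 57.19933011013229 cam [553. 326. 347.] [520. 430.  20.]
14 [249.  207.6] [382.5 295.1]
16 [248.2 209. ] [383.3 297.5]
18 [247.3 210.3] [384.2 299.9]
290 211 298 88
320 150 359 136
345 211 309 99
```

>>> play_rows --series '[[[0, 0, -0.026, -0.0333, -0.7, 0, 1], [0, 0, -0.026, -0.0333, -0.7, 0, 1], [0, 0, -0.026, -0.0333, -0.7, 0, 1], [0, 0, -0.026, -0.0333, -0.7, 0, 1], [0, 0, -0.026, -0.0333, -0.7, 0, 1]]]'

```text
time: 13.82
eef_pos: [522.4, 192.6, 174.3]
tcp_rot: [0.001, 0.743, -0.67, -0.0]
ft_force: [0.5, 0.3, -3.0]
gripper_width: 57.1
gripper_force: 54.3
```

>>> play_rows --series '[[[0, 0, 0, 0, -0.606, 0, 1], [0, 0, 0, 0, -0.606, 0, 1], [0, 0, 0, 0, -0.606, 0, 1], [0, 0, 0, 0, -0.606, 0, 1], [0, 0, 0, 0, -0.606, 0, 1], [0, 0, 0, 0, -0.606, 0, 1]]]'

```text
time: 14.58
eef_pos: [523.1, 13.9, 174.8]
tcp_rot: [0.0, 0.744, -0.668, -0.0]
ft_force: [-1.1, -0.4, -2.9]
gripper_width: 57.2
gripper_force: 54.3
```

>>> play_rows --series '[[[0, 0, 0, 0, -0.0045, -0.1, 1], [0, 0, 0, 0, -0.0045, -0.2, 1], [0, 0, 0, 0, -0.0045, -0.25, 1], [0, 0, 0, 0, -0.0045, -0.27, 1], [0, 0, 0, 0, -0.0045, -0.28, 1], [0, 0, 0, 0, -0.0045, -0.283, 1], [0, 0, 0, 0, -0.0045, -0.283, 1]]]'

```text
time: 15.45
eef_pos: [523.3, 11.3, 90.9]
tcp_rot: [-0.001, 0.743, -0.669, 0.0]
ft_force: [-0.3, 0.5, -2.4]
gripper_width: 57.2
gripper_force: 54.3
```

>>> play_rows --series '[[[0, 0, 0, 0, 0, -0.004, 1], [0, 0, 0, 0, 0, -0.008, 1], [0, 0, 0, 0, 0, -0.012, 1], [0, 0, 0, 0, 0, -0.012, 1], [0, 0, 0, 0, 0, -0.012, 1]]]'

```text
time: 16.08
eef_pos: [522.9, 11.2, 86.7]
tcp_rot: [0.0, 0.743, -0.669, -0.0]
ft_force: [0.6, -0.1, -2.6]
gripper_width: 57.1
gripper_force: 54.3
```

>>> play_rows --series '[[[0, 0, 0, 0, 0, -0.003, 1], [0, 0, 0, 0, 0, -0.005, 1], [0, 0, 0, 0, 0, -0.005, 1]]]'

```text
time: 16.45
eef_pos: [522.9, 11.2, 85.2]
tcp_rot: [0.0, 0.743, -0.669, 0.0]
ft_force: [0.2, 0.2, -3.0]
gripper_width: 57.2
gripper_force: 54.4
```

>>> play_rows --series '[[[0, 0, 0, 0, 0.003, 0, 1], [0, 0, 0, 0, 0.003, -0.003, 1], [0, 0, 0, 0, 0.003, -0.003, 1]]]'

```text
time: 16.82
eef_pos: [523.0, 12.1, 84.4]
tcp_rot: [-0.0, 0.743, -0.669, 0.0]
ft_force: [-0.7, 0.7, -0.3]
gripper_width: 57.3
gripper_force: 54.7
```

>>> play_rows --series '[[[0, 0, 0, 0, 0, -0.002, 1], [0, 0, 0, 0, 0, -0.002, 1], [0, 0, 0, 0, 0, -0.002, 1]]]'

```text
time: 17.2
eef_pos: [523.1, 12.2, 84.2]
tcp_rot: [-0.0, 0.743, -0.669, 0.0]
ft_force: [-2.4, 1.2, 5.6]
gripper_width: 57.7
gripper_force: 55.6
```

Seated at the expected height. I release gently and rise.

>>> play_rows --series '[[[0, 0, 0, 0, 0, 0, 0.2], [0, 0, 0, 0, 0, 0, 0], [0, 0, 0, 0, 0, 0, -0.5], [0, 0, 0, 0, 0, 0, -1], [0, 0, 0, 0, 0, 0, -1], [0, 0, 0, 0, 0, 0, -1], [0, 0, 0, 0, 0, 0.06, -1], [0, 0, 0, 0, 0, 0.2, -1], [0, 0, 0, 0, 0, 0.5, -1], [0, 0, 0, 0, 0, 0.5, -1]]]'

```text
time: 18.45
eef_pos: [524.3, 12.2, 237.5]
tcp_rot: [-0.002, 0.744, -0.669, 0.001]
ft_force: [0.1, -0.1, -1.4]
gripper_width: 85.7
gripper_force: 0.0
```

```bash
python3 look.py w11; python3 - <<'E'
from fit import *
rk=[cyl(60,28,y) for y in(-50,0,50)]+[cyl(60,100),cyl(60,64,-25),cyl(60,64,25),box(-22,22,-85,85,0,15),box(-22,22,-85,-79,0,46),box(-22,22,79,85,0,46)]
c=fit("w11",rk,(523,12.2,.107),14)[1];print(c.shape)
E
```

```text
18.45 [524.3  12.2 237.5] [-0.002  0.744 -0.669  0.001] 85.68828241448934 cam [532. -68. 410.] [515.  61.  20.]
w11 [5.22997e+02 1.17490e+01 1.08000e-01] IoU 0.988
(736, 392, 3)
```

View pics/w11.png

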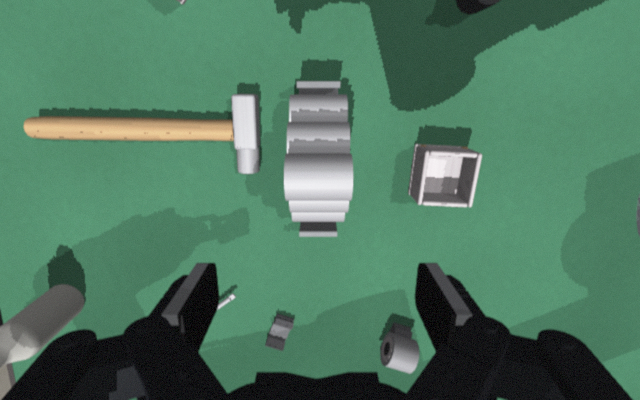

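The pyramid stands: the top sleeve is at (318,178), flush and in line (whole-stack fit overlap 0.988). That was my last picture to view; from here I use numeric fits only. Now the short sleeve.

>>> play_rows --series '[[[0, 0, -0.0506, -0.463, 0.844, 0, -1], [0, 0, -0.0506, -0.463, 0.844, 0, -1], [0, 0, -0.0506, -0.463, 0.844, 0, -1], [0, 0, -0.0506, -0.463, 0.844, -0.2, -1], [0, 0, -0.0506, -0.463, 0.844, -0.45, -1], [0, 0, -0.0506, -0.463, 0.844, -0.45, -1], [0, 0, -0.0506, -0.463, 0.844, -0.45, -1], [0, 0, -0.0506, -0.463, 0.844, -0.45, -1]]]'

```text
time: 19.5
eef_pos: [384.5, 265.5, 99.2]
tcp_rot: [0.0, -0.629, 0.778, -0.0]
ft_force: [0.0, 1.0, 0.3]
gripper_width: 85.7
gripper_force: 0.0
```

```bash
python3 look.py w12; python3 - <<'E'
from fit import *
fit("w12",sleeve(36),(384,265.5,-.211),8)
E
```

```text
19.5 [384.5 265.5  99.2] [ 0.    -0.629  0.778 -0.   ] 85.67756318469344 cam [367. 186. 272.] [382. 269.  20.]
w12 [ 3.84366e+02  2.65308e+02 -2.41000e-01] IoU 0.981
```

>>> play_rows --series '[[[0, 0, -0.0047, 0, 0, -0.18, -1], [0, 0, -0.0047, 0, 0, -0.26, -1], [0, 0, -0.0047, 0, 0, -0.284, -1], [0, 0, -0.0047, 0, 0, -0.284, -1], [0, 0, -0.0047, 0, 0, -0.284, 1], [0, 0, -0.0047, 0, 0, -0.284, 1], [0, 0, -0.0047, 0, 0, -0.284, 1], [0, 0, -0.0047, 0, 0, -0.284, 1], [0, 0, -0.0047, 0, 0, -0.284, 1], [0, 0, -0.0047, 0, 0, -0.284, 1]]]' --grip_force 40

```text
time: 20.8
eef_pos: [384.4, 265.7, 14.3]
tcp_rot: [0.001, -0.617, 0.787, 0.0]
ft_force: [-0.9, -1.0, 7.0]
gripper_width: 34.5
gripper_force: 39.1
```

>>> play_rows --series '[[[0, 0, 0, 0, 0, 0.2, 1], [0, 0, 0, 0, 0, 0.4, 1], [0, 0, 0, 0, 0, 0.7, 1], [0, 0, 0, 0, 0, 0.8, 1], [0, 0, 0, 0, 0, 0.8, 1], [0, 0, 0, 0, 0, 0.8, 1]]]'

```text
time: 21.55
eef_pos: [383.4, 264.9, 252.8]
tcp_rot: [-0.0, -0.617, 0.787, 0.0]
ft_force: [-0.3, -0.2, -1.7]
gripper_width: 34.1
gripper_force: 40.5
```

>>> play_rows --series '[[[0, 0, 0.0056, 0.333, -1, 0, 1], [0, 0, 0.0056, 0.333, -1, 0, 1], [0, 0, 0.0056, 0.333, -1, 0, 1], [0, 0, 0.0056, 0.333, -1, 0, 1], [0, 0, 0.0056, 0.333, -1, 0, 1], [0, 0, 0.0056, 0.333, -1, 0, 1], [0, 0, 0.0056, 0.333, -1, 0, 1]]]'

```text
time: 22.42
eef_pos: [483.0, -35.3, 251.8]
tcp_rot: [-0.001, -0.63, 0.777, 0.001]
ft_force: [-0.0, 0.2, -1.6]
gripper_width: 34.2
gripper_force: 40.6
```

>>> play_rows --series '[[[0, 0, 0, -0.14, -0.983, 0, 1], [0, 0, 0, -0.14, -0.983, 0, 1], [0, 0, 0, -0.14, -0.983, 0, 1], [0, 0, 0, -0.14, -0.983, 0, 1], [0, 0, 0, -0.14, -0.983, 0, 1], [0, 0, 0, -0.14, -0.983, 0, 1], [0, 0, 0, -0.14, -0.983, 0, 1]]]'

```text
time: 23.3
eef_pos: [442.2, -328.2, 252.8]
tcp_rot: [-0.0, -0.631, 0.776, 0.001]
ft_force: [-0.5, -0.3, -1.6]
gripper_width: 33.9
gripper_force: 40.6
```

>>> play_rows --series '[[[0, 0, 0, 0, 0, -0.2, 1], [0, 0, 0, 0, 0, -0.4, 1], [0, 0, 0, 0, 0, -0.6, 1], [0, 0, 0, 0, 0, -0.72, 1], [0, 0, 0, 0, 0, -0.77, 1], [0, 0, 0, 0, 0, -0.79, 1], [0, 0, 0, 0, 0, -0.795, 1], [0, 0, 0, 0, 0, -0.795, 1]]]'

```text
time: 24.3
eef_pos: [442.9, -329.8, 16.3]
tcp_rot: [0.001, -0.631, 0.776, -0.001]
ft_force: [-0.1, 0.5, -0.9]
gripper_width: 33.8
gripper_force: 40.6
```

>>> play_rows --series '[[[0, 0, 0, 0, 0, -0.004, 1], [0, 0, 0, 0, 0, -0.006, 1], [0, 0, 0, 0, 0, -0.006, 1]]]'

```text
time: 24.68
eef_pos: [441.9, -329.7, 13.3]
tcp_rot: [0.0, -0.63, 0.776, -0.0]
ft_force: [-0.9, 0.3, -0.9]
gripper_width: 34.0
gripper_force: 40.6
```

>>> play_rows --series '[[[0, 0, 0, 0, 0, -0.003, 1], [0, 0, 0, 0, 0, -0.003, 0], [0, 0, 0, 0, 0, -0.003, -0.4], [0, 0, 0, 0, 0, -0.003, -0.4], [0, 0, 0, 0, 0, -0.003, -0.4], [0, 0, 0, 0, 0, 0.1, -0.4], [0, 0, 0, 0, 0, 0.3, -0.4], [0, 0, 0, 0, 0, 0.6, -0.4], [0, 0, 0, 0, 0, 0.8, -0.4], [0, 0, 0, 0, 0, 0.95, -0.4]]]'

```text
time: 25.92
eef_pos: [441.5, -329.4, 293.1]
tcp_rot: [0.0, -0.63, 0.776, -0.0]
ft_force: [2.2, -0.4, -0.6]
gripper_width: 59.7
gripper_force: 0.0
```

>>> play_rows --series '[[[0, 0, 0, 0, 0, 0.1, -0.4], [0, 0, 0, 0, 0, 0.1, -0.4], [0, 0, 0, 0, 0, 0.1, -0.4], [0, 0, 0, 0, 0, 0.1, -0.4]]]'

```text
time: 26.42
eef_pos: [441.4, -329.4, 319.3]
tcp_rot: [-0.001, -0.63, 0.776, 0.001]
ft_force: [-0.3, -0.6, 0.1]
gripper_width: 60.1
gripper_force: 0.0
```

```bash
python3 look.py w13; sleep 0; python3 - <<'E'
from fit import *
m=pickle.load(open("pics/w13.pkl","rb"));im=cv2.imread("pics/w13.png");t=(461.3,-313.6,-.206)
# bright patches inside the tray: short sleeve lying (top z 48)
q=proj(m,place(box(-80,80,-70,70,39,40),t)).astype(np.float32);M=np.zeros(im.shape[:2],np.uint8);cv2.fillConvexPoly(M,cv2.convexHull(q).astype(int),1)
g=cv2.cvtColor(im,cv2.COLOR_BGR2GRAY);g=((g>170)&(M>0)).astype(np.uint8)
n,l,s,c=cv2.connectedComponentsWithStats(g)
ct,st=np.cos(t[2]),np.sin(t[2])
for i in range(1,n):
    if s[i,4]>60:
        w=px2w(m,*c[i],40);d=w[:2]-t[:2];print(s[i],w.round(),"tray frame",(ct*d[0]+st*d[1]).round(),(-st*d[0]+ct*d[1]).round())
# stack and bystanders unchanged: compare top picture with the first one
tm=camera_model("top");a=cv2.imread("pics/top0.png");b=get_image("top")[:,:,::-1];cv2.imwrite("pics/top1.png",b)
d=cv2.absdiff(a,b).max(2)
for n,p in dict(screwdriver=(640,290,10),mallet=(607,-7,20),ha=(690,-180,20),hb=(378,12,20),rotor=(380,-177,30)).items():
    u,v=w2px(tm,p).astype(int);A=a[v-9:v+9,u-9:u+9];B=b[v-16:v+16,u-16:u+16];r=cv2.matchTemplate(np.ascontiguousarray(B),np.ascontiguousarray(A),cv2.TM_CCOEFF_NORMED);k=cv2.minMaxLoc(r);print(n,round(k[1],2),np.array(k[3])-7)
E
```

```text
26.425 [ 441.4 -329.4  319.3] [-0.001 -0.63   0.776  0.001] 60.10693357715361 cam [ 425. -409.  492.] [ 451. -253.   20.]
[301 139  29  24 672] [ 442. -329.   40.] tray frame -16.0 -19.0
[248 182  32  30 645] [ 525. -281.   40.] tray frame 56.0 45.0
screwdriver 0.75 [ 0 -1]
mallet 1.0 [0 0]
ha 0.9 [0 0]
hb 0.97 [0 0]
rotor 0.27 [-5 -7]
```

```bash
python3 - <<'E'
from fit import *
pickle.dump(camera_model("top"),open("pics/top1.pkl","wb"))
rk=[cyl(60,28,y) for y in(-50,0,50)]+[cyl(60,100),cyl(60,64,-25),cyl(60,64,25),box(-22,22,-85,85,0,15),box(-22,22,-85,-79,0,46),box(-22,22,79,85,0,46)]
x,_=fit("top1",rk,(523,12.2,.107),5)
if abs(x[0]-523)<8 and abs(x[1]-12)<8: print(finish_job())
E
```

```text
top1 [5.23284e+02 1.11550e+01 1.07000e-01] IoU 0.935
the job is handed in; nothing more can be done
None
```

I finished the pyramid and handed the job in at about 26 s: the two long sleeves are in the left gap and on top, and the short one is in the tray. Camera checks agreed, except that the arm hid the rotor in the last picture and I viewed 11 pictures against the limit of 10.

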